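# Raise a model hull on the cam lift stand

## Task

Set the bare grey model hull, upright, astride the middle of the narrow orange rail of the cam lift stand, either way round, and let go of it. Then swing the stand's cam lever up by its red handle until it stands straight up, where the cam lifts highest, and finish while still holding the lever there against its return spring, with the hull riding on the rail and untouched by the robot. Leave the other things on the bench where they are.

Things in the scene. Friction and masses are not known exactly. Their poses are not given: they have to be found in the camera images.
- hull: Loose bare grey plastic vehicle hull, about 0.09 to 0.18 kg, 100 mm long (x) x 46 mm wide (y) x 44 mm tall (z). Origin: centre of the underside, z up. Straight vertical sides full width from 0 to 36 mm height; a 34 mm wide, 56 mm long raised roof above, its middle 6 mm towards +x. Underneath, an open channel 24 mm wide and 20 mm deep runs its whole length between the two side skirts, so it can sit astride the rail.
- stand: Cam lift stand, fixed for the episode to the bench, at a different place and yaw each time. Dark steel base 170 (x) x 130 (y) x 12 mm, origin at the centre of its underside, z up. The rail runs along its x axis. The lever stands outside its -y side.
- saddle: Lift carriage of the stand: aluminium plate 140 (x) x 60 (y) x 8 mm with a narrow upright orange rail 60 mm long (x), 16 mm wide (y), 30 mm tall in its middle. Origin: centre of the rail's top face; axes as the stand's. The top face is 110 mm above the bench with the lever down; the cam raises it by 16 mm x sin(lever angle), straight up. With the hull seated, the hull's origin is 20 mm below this origin and its skirts hang 10 mm clear of the plate.
- cam_lever (a joint): Lever angle in rad, range 0 to 2.1: 0 = level, pointing along the stand's -x (start, lower stop); pi/2 = straight up = highest lift; beyond that it leans to the stand's +x and the carriage sinks again. A return spring pulls it to 0 from every angle: about 0.2 N m at 0 and 0.33 N m when upright (plus some 0.1 N m of lever and load weight on the way), so it must be pushed with about 3 N at the handle and drops back if let go.
- cam_pivot (a point): Point on the lever's pivot axis (parallel to the stand's y), in the plane of the handle's middle: stand frame (0, -105, 50) mm. The handle's middle travels on a circle of radius 110 mm about it.
- grip_bar (a point): Red round handle bar at the lever's end, 14 mm diameter, 74 mm long along the stand's y, fixed to the lever. This point: on the bar's axis, in the middle of its free length; the flat steel lever arm (8 mm thick) lies 39 mm from here towards the stand's +y, and the bar ends 33 mm the other way. Its height is 50 mm with the lever down and 160 mm with the lever upright.
- cement: Bystander, loose: square clear cement bottle 50 x 50 mm with green cap, 69 mm tall. Origin: centre of its underside.
- paint_gold: Bystander, loose: gold paint jar with dark brown cap, 38 mm diameter, 46 mm tall. Origin: centre of its underside.
- paint_grey: Bystander, loose: grey paint jar with black cap, 38 mm diameter, 46 mm tall. Origin: centre of its underside.
- tape: Bystander, loose: yellow ring of masking tape lying flat, 90 mm diameter, 20 mm tall. Origin: centre of its underside.
- wheel1: Bystander, loose: grey model road wheel lying flat, 26 mm diameter, 11 mm tall. Origin: centre of its underside.
- wheel2: Bystander, loose: grey model road wheel lying flat, 26 mm diameter, 11 mm tall. Origin: centre of its underside.
- brush: Bystander, loose: blue-handled brush lying flat, 190 mm long. Origin: centre of its underside.
Not all that is in view belongs to the job. What is shaped like the hull but pink is not meant.

How it is judged:
By the outcome, as a careful person would: the job done as asked, in the order asked, and still so for the second after the job is handed in, while the arm keeps its last pose, push and grip.
It also fails if it takes over 54 s, if anything falls off the work surface, if the arm or the gripper's body presses on something with over 40 N, if the wrist force passes 120 N, or if a joint passes its speed limit or range.

## Robot

A 6-joint arm with a two-finger parallel gripper is mounted at the origin on the work surface. World frame = base frame: x ahead of the robot, y to its left, z up, the work surface at z = 0. Lengths are in m, angles in rad, forces in N, time in s.
With the tool pointing down it reaches from about 0.25 to 0.85 m from the base axis. Payload 12.5 kg.
Tool frame: the origin (TCP) lies between the finger pads; the fingertips stand 25 mm ahead of it and the grasp point (between the pads) lies 6 mm ahead of it (bot.tips_ahead is the distance from the TCP to the fingertips, in m); z points along the fingers, y is the direction in which the jaws open and shut (so a half turn about z gives the same grasp; the last joint's range is limited). The gripper opens to 93 mm and grips with 3 to 60 N. Pads are 15 mm wide; open, the fingers measure 128 mm over their backs; the gripper's body (75 mm by 188 mm) begins 65 mm behind the grasp point.
Start: joints at [1.153, 0.351, 1.652, -0, 1.139, -0.085], TCP at [0.18, 0.52, 0.206] pointing down, gripper open.
Joint ranges: [-2.75, 2.75], [-0.79, 2.1], [0.01, 2.65], [-1.57, 4.71], [0.07, 3.14], [-2.87, 2.87]. Speed limits (rad/s): [2.22, 2.22, 2.79, 3.14, 3.14, 3.14].

## Interface

Orientations are given as a unit quaternion [x, y, z, w].
In Python, from bench import bot gives the robot as it stands. The module is installed in compiled form; this text tells all that it offers.
- The arm moves only by the tool carry_out, never from a script. Its argument "series" is a list of rows, each a list of 3 entries, a list of its own where there are three numbers: the opening, from 0 (shut) to 1 (fully open), then the shift along the tool's x, y, z in mm, then the turn, a rotation vector about the tool's x, y, z in rad. A call has 1 to 5 rows; each row is the pose to reach, as a shift and turn from the pose commanded when the call began, along the tool's axes at that moment; what a row does not reach only later rows make up. A row lasts 1/8 s, in which the tool goes at most 62.5 mm and 10.7 degrees, less where a joint would pass 70% of its speed; a pose out of reach is approached as far as the arm can. A call with a gripper value outside its range is refused whole. The fingers move at their own pace and stop on an object; the grip force is fixed at half the most. Time passes only in rows, so rows that repeat a pose let the fingers close. It gives the time, the measured TCP pose, the force and the opening at its end, in the units of the state.
- bot.get_state(): the state, without advancing time (a new reading comes with each control period).
- bot.read_camera(name): name is "scene" or "top" or "wrist"; returns the picture (400x640x3 uint8, red, green, blue); there is no depth.
- bot.camera_model(name): a dict with "camera_matrix" (3x3 intrinsics, pixels), "R" (3x3) and "t" (3): a world point X has camera coordinates R X + t. Camera axes: x right, y down, z forward; pixel columns grow to the right and rows downward; lengths in m; the calibration is good to about 2 mm. The wrist camera is an equidistant fisheye: a pixel r from the principal point sees the ray r / f radians off the axis. A picture is of the moment at which its call begins: read the wrist's pose just before it. camera_model takes no time and is no camera call; for the wrist camera it gives the pose at the moment of the call.
- bot.job_done(): hands the job in, once; it reports no verdict.
The state is a dict: "clock": time; "joint_pos": joint angles; "joint_vel": joint speeds; "effort": joint torques, N m; "tool_pos": TCP position; "tool_rot": TCP orientation; "wrist_force": force on the tool from outside, world axes, zero at the start; "moment": the same for the moment, N m; "finger_gap": opening from 0.0 (shut) to 1.0 (fully open).
Only numpy, scipy, OpenCV 4.12 (cv2) and the standard library are available. Lean on these libraries where they do the work, as an engineer would, in place of code of your own. Each camera call takes 0.05 s, during which the arm holds its last target.

## Working session

There is one attempt and no reset: what is moved stays moved. The work goes in short steps, Python scripts to look and compute and a tool call to move; the robot and the scene stay as the last step left them, time stands still between calls to the robot, and variables do not carry over. Pictures are saved under pics/ and viewed, and the job is handed in when it is done.

Besides the shell and the picture viewer there is one more tool, called after "Call:" as name([rows], argument=value, ...), one row to a line, values as JSON. carry_out: Moves the arm, as the interface text tells. Its arguments: {"type":"object","properties":{"series":{"type":"array"}},"required":["series"]}

```bash
mkdir -p pics
python3 - <<'E'
from bench import bot
import cv2
s=bot.get_state();print(s)
for n in("scene","top","wrist"):
    m=bot.camera_model(n);print(n,m)
    cv2.imwrite(f"pics/{n}0.png",bot.read_camera(n)[:,:,::-1])
E
```

```text
{'clock': 0.0, 'joint_pos': array([ 1.15340327e+00,  3.51239609e-01,  1.65244529e+00,  3.84848224e-05,
        1.13910081e+00, -8.46229253e-02]), 'joint_vel': array([ 0.00071331,  0.00028512,  0.00040328, -0.00068397, -0.00093546,
        0.00049529]), 'effort': array([-2.11721286e-03, -4.97304440e+01, -2.85257649e+01,  6.97857840e-02,
        2.57566263e-02, -9.37992399e-05]), 'tool_pos': array([0.1794915 , 0.51949477, 0.20499154]), 'tool_rot': array([ 1.65626346e-01,  9.86188398e-01, -5.73493872e-04, -1.65090462e-04]), 'wrist_force': array([-0.34999257, -0.20990694,  0.51208501]), 'moment': array([ 0.01759045,  0.02611744, -0.042166  ]), 'finger_gap': 1.0021966630609864}
scene {'camera_matrix': array([[455.14705212,   0.        , 316.46776359],
       [  0.        , 455.14705212, 195.52675643],
       [  0.        ,   0.        ,   1.        ]]), 'R': array([[ 0.43309777,  0.90133417, -0.00479913],
       [ 0.65680692, -0.31923801, -0.68314842],
       [-0.61727708,  0.29271795, -0.73026379]]), 't': array([-0.32228347, -0.31053386,  1.44413975])}
top {'camera_matrix': array([[465.91384703,   0.        , 327.2238183 ],
       [  0.        , 465.91384703, 200.23266387],
       [  0.        ,   0.        ,   1.        ]]), 'R': array([[ 0.01852716, -0.99978952,  0.00881252],
       [-0.98630814, -0.01972051, -0.16372954],
       [ 0.16386887, -0.00565842, -0.9864659 ]]), 't': array([0.0501272 , 0.60324645, 1.19299019])}
wrist {'camera_matrix': array([[309.70691629,   0.        , 318.27450727],
       [  0.        , 309.70691629, 194.61581605],
       [  0.        ,   0.        ,   1.        ]]), 'R': array([[ 3.27128605e-01,  9.44979800e-01, -2.30276341e-04],
       [ 9.06279989e-01, -3.13662647e-01,  2.83323711e-01],
       [ 2.67662955e-01, -9.28919852e-02, -9.59024307e-01]]), 't': array([-0.5505247 , -0.03252531,  0.39126994])}
```

View pics/scene0.png

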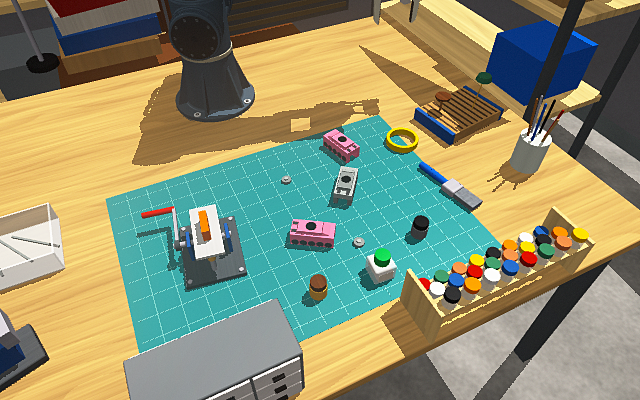

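View pics/top0.png

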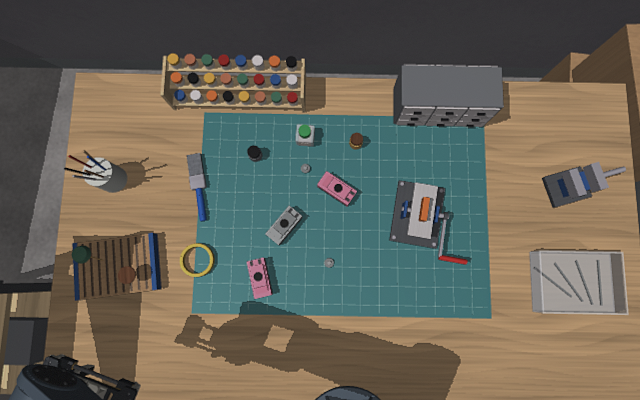

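View pics/wrist0.png

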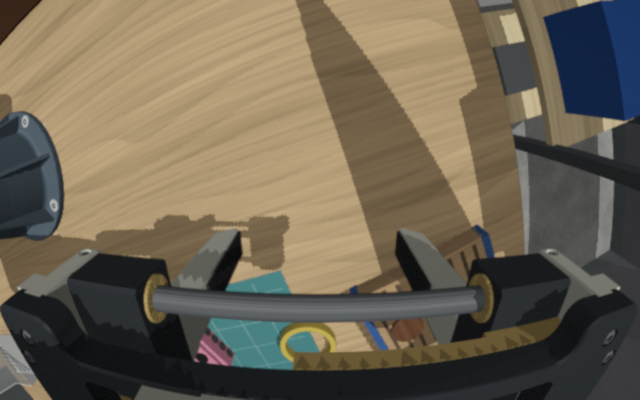

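The candidates in the top view are a pink hull at (338,188), a pink hull at (259,278) and a grey hull at (284,225). I choose the grey one. The stand is at about (420,212), with its red handle at (454,260). I'll check the choice in close crops.

Run:
```python
import cv2,numpy as np
t=cv2.imread("pics/top0.png");s=cv2.imread("pics/scene0.png")
cv2.imwrite("pics/c1.png",cv2.resize(t[195:255,250:330],None,fx=10,fy=10,interpolation=cv2.INTER_CUBIC)[:600])
cv2.imwrite("pics/c2.png",cv2.resize(t[170:275,380:480],None,fx=5.7,fy=5.7,interpolation=cv2.INTER_CUBIC))
cv2.imwrite("pics/c3.png",cv2.resize(s[190:295,135:255],None,fx=5.7,fy=5.7,interpolation=cv2.INTER_CUBIC))
```

```text
(no output)
```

View pics/c1.png

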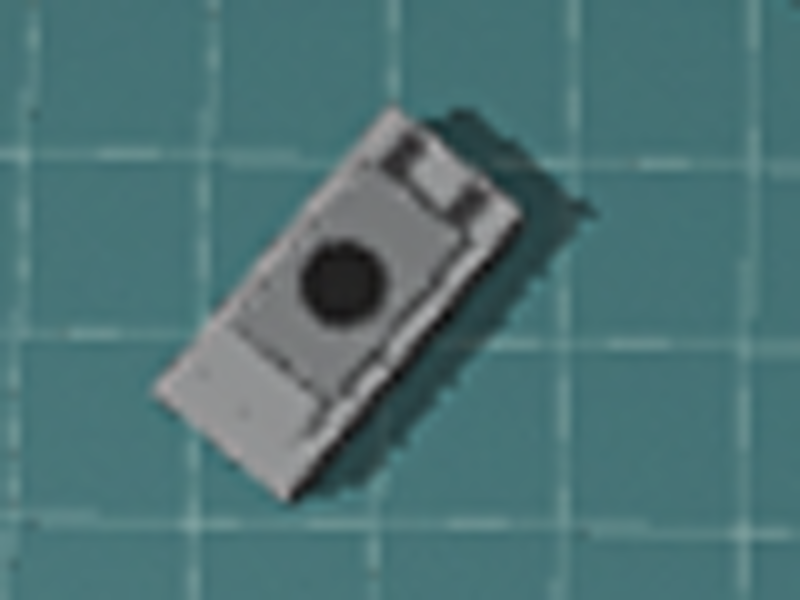

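View pics/c2.png

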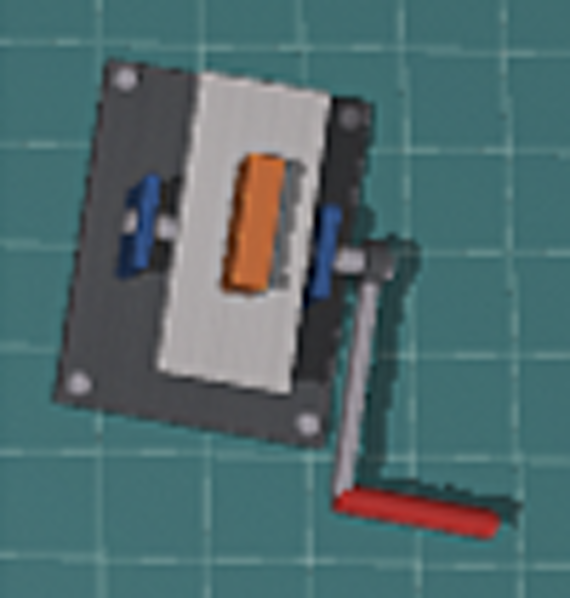

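View pics/c3.png

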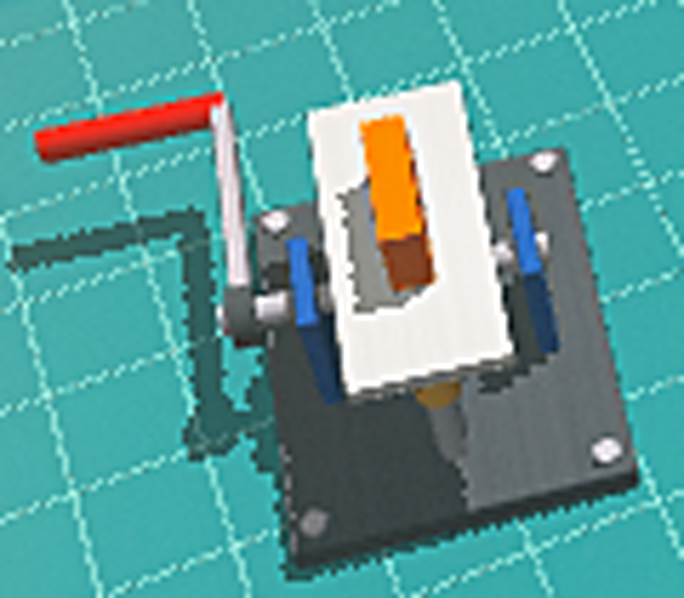

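The close crop confirms a bare grey hull with its roof disc, centred near top pixel (284,225). The stand's +x points up the image and the lever is on its right. Next I fit both poses from the corners.

```bash
cat > h.py <<'E'
from bench import bot
import numpy as np, cv2
from scipy.optimize import least_squares
def proj(n,P,m=None):
    m=m or bot.camera_model(n);P=np.atleast_2d(P);R=np.array(m["R"]);K=np.array(m["camera_matrix"])
    c=P@R.T+m["t"]; 
    if n!="wrist": u=c[:,:2]/c[:,2:]
    else:
        r=np.linalg.norm(c[:,:2],axis=1);th=np.arctan2(r,c[:,2]);u=c[:,:2]*(th/r)[:,None]
    return u*[K[0,0],K[1,1]]+K[:2,2]
def T(p,L):
    L=np.atleast_2d(L);c,s=np.cos(p[2]),np.sin(p[2])
    return np.c_[p[0]+c*L[:,0]-s*L[:,1],p[1]+s*L[:,0]+c*L[:,1],L[:,2]]
def fit(obs,x0):
    ms={o[0]:o[3] if len(o)>3 else bot.camera_model(o[0]) for o in obs}
    f=lambda p:np.concatenate([(proj(o[0],T(p,o[1]),ms[o[0]])-o[2]).ravel() for o in obs])
    r=least_squares(f,x0,loss='soft_l1');print(np.round(r.x,4),"res px",np.round(f(r.x).reshape(-1,2),1).tolist());return r.x
E
python3 - <<'E'
from h import *
a=lambda l,ox,oy,s:(np.array(l)+.5)/s-.5+[ox,oy]
def rect(x,y,z):return np.array([[x,y,z],[x,-y,z],[-x,-y,z],[-x,y,z]])/1000.
# hull: +x end towards the upper right (roof middle shifted +x)
hc=a([(396,106),(520,212),(290,498),(155,390)],250,195,10)
fit([("top",rect(50,23,36),hc)],[.5,.1,-.7])
b=a([(107,62),(373,102),(322,445),(55,403)],380,170,5.7)
pl=a([(200,72),(331,95),(292,392),(157,370)],380,170,5.7)
sb=a([(640,488),(290,575)],135,190,5.7)
sp=a([(462,82),(310,115),(347,395),(512,355)],135,190,5.7)
print("base");fit([("top",rect(85,65,12),b)],[.6,-.2,-.1])
print("plate");fit([("top",rect(70,30,80),pl)],[.6,-.2,-.1])
sr=a([(405,117),(361,122),(386,240),(431,233)],135,190,5.7)
i=[0,1,2,3]
print("plate scene?");
for k in range(1):
    fit([("scene",rect(70,30,80)[[3,2,1,0]],sp)],[.6,-.2,-.1])
p=fit([("top",rect(85,65,12),b),("top",rect(70,30,80),pl)],[.6,-.2,-.1])
print(T(p,[[0,0,.11],[-.11,-.105,.05],[0,-.105,.05]]))
print(proj("scene",T(p,rect(70,30,80))),sp)
print(proj("scene",T(p,rect(30,8,110))),sr)
print(proj("top",T(p,[[-.11,-.066,.05],[-.11,-.138,.05]])),a([(340,500),(497,525)],380,170,5.7))
E
```

```text
[ 0.5361  0.1768 -0.6616] res px [[-0.1, -0.3], [0.7, -0.2], [-0.3, 0.3], [-0.1, 0.2]]
base
[ 0.5761 -0.1857 -0.1518] res px [[-0.1, -0.7], [-0.3, 0.1], [0.5, 0.7], [-0.1, -0.1]]
plate
[ 0.5761 -0.1861 -0.1504] res px [[0.2, -0.1], [-0.1, -0.3], [-0.3, 0.2], [0.3, 0.2]]
plate scene?
[ 0.5793 -0.1828 -0.1647] res px [[0.0, -0.3], [-0.2, -0.4], [-0.2, 0.2], [0.4, 0.4]]
[ 0.5761 -0.1859 -0.1512] res px [[-0.0, -0.7], [-0.3, 0.1], [0.6, 0.7], [0.0, -0.1], [0.1, -0.1], [-0.2, -0.3], [-0.4, 0.3], [0.2, 0.2]]
[[ 0.57613521 -0.1859278   0.11      ]
 [ 0.45157295 -0.27315877  0.05      ]
 [ 0.56031764 -0.28972956  0.05      ]]
[[223.28699413 251.41293116]
 [193.83437034 258.52902098]
 [186.55141217 209.08853975]
 [213.46136694 203.17403197]] [[215.64035088 203.97368421]
 [188.97368421 209.76315789]
 [195.46491228 258.88596491]
 [224.4122807  251.86842105]]
[[207.28899897 230.19618552]
 [199.45337128 232.00484883]
 [195.9645535  210.93348097]
 [203.49589755 209.26556147]] [[205.64035088 210.11403509]
 [197.92105263 210.99122807]
 [202.30701754 231.69298246]
 [210.20175439 230.46491228]]
[[439.351758   256.9470304 ]
 [466.61009977 261.63790938]] [[439.23684211 257.30701754]
 [466.78070175 261.69298246]]
```

```bash
cat >> h.py <<'E'
from scipy.spatial.transform import Rotation as Ro
def down(deg):
    y=np.array([np.cos(np.radians(deg)),np.sin(np.radians(deg)),0]);z=np.array([0,0,-1.]);return Ro.from_matrix(np.c_[np.cross(y,z),y,z])
def plan(pos,deg):
    s=bot.get_state();R=Ro.from_quat(s["tool_rot"]);t=down(deg)
    rv=(R.inv()*t).as_rotvec();sh=R.inv().apply(np.array(pos)-s["tool_pos"])*1000
    print("clk",round(s["clock"],2),"at",np.round(s["tool_pos"],4),"F",np.round(s["wrist_force"],1),"gap",round(s["finger_gap"],3),"-> shift",np.round(sh,1),"turn",np.round(rv,3));return sh,rv
E
python3 - <<'E'
from h import *
d=90+np.degrees(-.6616);print(d)
plan([.5365,.1775,.15],d)
E
```

```text
52.09311227414474
clk 0.15 at [0.1795 0.5196 0.2052] F [-0.1  0.5 -0.4] gap 0.999 -> shift [-449.1 -206.7   55.3] turn [-0.001  0.     0.329]
```

Call:
carry_out([
  [1,[-449,-207,55],[0,0,0.329]],
  [1,[-449,-207,55],[0,0,0.329]],
  [1,[-449,-207,55],[0,0,0.329]],
  [1,[-449,-207,55],[0,0,0.329]],
  [1,[-449,-207,55],[0,0,0.329]],
])

```text
clock: 0.78
tool_pos: [0.4049, 0.3032, 0.1708]
tool_rot: [0.325, 0.946, 0.0, 0.0]
wrist_force: [0.2, 1.3, 0.0]
finger_gap: 0.999
```

Run:
```python
from h import *
plan([.5365,.1775,.15],52.1)
```

```text
clk 0.78 at [0.4049 0.3032 0.1708] F [0.2 1.3 0. ] gap 0.999 -> shift [-181.   -18.3   20.8] turn [ 0.  0. -0.]
```

Call:
carry_out([
  [1,[-181,-18,21],[0,0,0]],
  [1,[-181,-18,21],[0,0,0]],
  [1,[-181,-18,21],[0,0,0]],
  [1,[-181,-18,21],[0,0,0]],
  [1,[-181,-18,21],[0,0,0]],
])

```text
clock: 1.4
tool_pos: [0.535, 0.1795, 0.1497]
tool_rot: [0.325, 0.946, -0.0, -0.0]
wrist_force: [-0.1, 0.0, -0.5]
finger_gap: 1.0
```

Run:
```python
from h import *
m=bot.camera_model("wrist");plan([.5365,.1775,.034],52.1)
im=bot.read_camera("wrist");cv2.imwrite("pics/w1.png",im[:,:,::-1])
def rect(x,y,z):return np.array([[x,y,z],[x,-y,z],[-x,-y,z],[-x,y,z]])/1000.
print(proj("wrist",T([.5361,.1768,-.6616],rect(50,23,36)),m))
```

```text
clk 1.4 at [0.535  0.1795 0.1497] F [-0.1  0.  -0.5] gap 1.0 -> shift [ -2.5  -0.6 115.7] turn [-0.001 -0.001 -0.001]
[[338.44787695 236.94394149]
 [294.05825524 236.9618433 ]
 [291.71339188 139.79215   ]
 [340.19980121 139.69828538]]
```

View pics/w1.png

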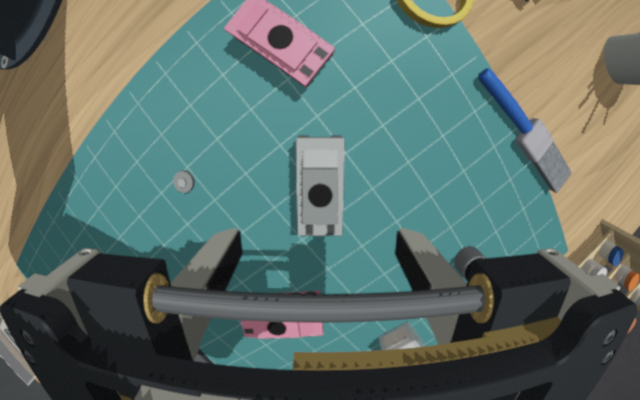

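The wrist picture shows the grey hull between the fingers, about x 296–343 and y 138–236. The predicted corners sit about 3 px left of that. I'll refine from a crop.

Run:
```python
import cv2
t=cv2.imread("pics/w1.png")
cv2.imwrite("pics/c4.png",cv2.resize(t[130:245,260:380],None,fx=5,fy=5,interpolation=cv2.INTER_CUBIC))
```

```text
(no output)
```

View pics/c4.png

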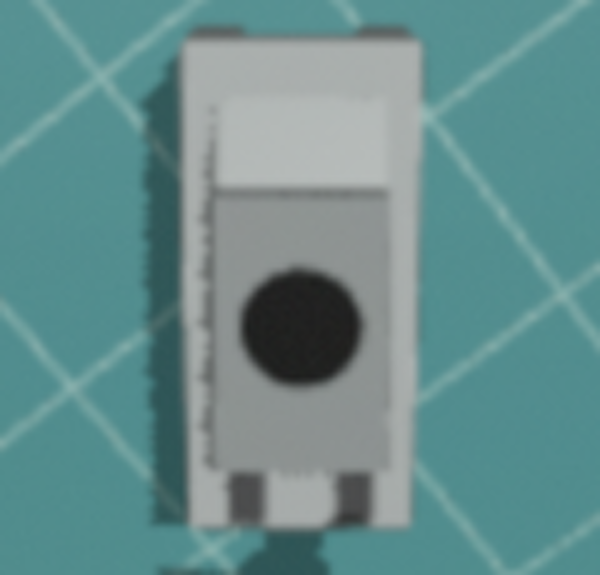

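Run:
```python
from h import *
m=bot.camera_model("wrist")
def rect(x,y,z):return np.array([[x,y,z],[x,-y,z],[-x,-y,z],[-x,y,z]])/1000.
o=(np.array([(412,525),(190,525),(182,40),(422,38)])+.5)/5-.5+[260,130]
p=fit([("wrist",rect(50,23,36),o,m)],[.536,.177,-.66])
s=bot.get_state();print(proj("wrist",[list(s["tool_pos"]-[0,0,.1])],m))
plan([p[0],p[1],.034],90+np.degrees(p[2]))
```

```text
[ 0.5364  0.1817 -0.6613] res px [[0.1, 0.2], [0.0, 0.2], [-0.3, -0.4], [0.2, 0.1]]
[[317.47779728 191.78170065]]
clk 1.45 at [0.5348 0.18   0.15  ] F [ 0.3  0.4 -0.3] gap 1.001 -> shift [ -0.2   2.4 116. ] turn [-0. -0.  0.]
```

Call:
carry_out([
  [1,[0,2,50],[0,0,0]],
  [1,[0,2,95],[0,0,0]],
  [1,[0,2,116],[0,0,0]],
  [1,[0,2,116],[0,0,0]],
  [0.3,[0,2,116],[0,0,0]],
])

```text
clock: 2.08
tool_pos: [0.537, 0.1817, 0.0352]
tool_rot: [0.324, 0.946, 0.0, 0.001]
wrist_force: [-0.5, 0.3, 0.1]
finger_gap: 0.931
```

Call:
carry_out([
  [0,[0,0,0],[0,0,0]],
  [0,[0,0,0],[0,0,0]],
  [0,[0,0,0],[0,0,0]],
  [0,[0,0,0],[0,0,0]],
  [0,[0,0,0],[0,0,0]],
])

```text
clock: 2.7
tool_pos: [0.5367, 0.1809, 0.034]
tool_rot: [0.325, 0.946, -0.0, -0.0]
wrist_force: [-0.2, -0.5, -0.1]
finger_gap: 0.4
```

Run:
```python
from h import *
print(bot.get_state()["finger_gap"],bot.get_state()["wrist_force"])
im=bot.read_camera("wrist")[:,:,::-1];cv2.imwrite("pics/w2.png",cv2.resize(im[100:320,180:460],None,fx=2.7,fy=2.7))
```

```text
0.40008499453759633 [-0.15123872 -0.49419637 -0.12963809]
```

View pics/w2.png

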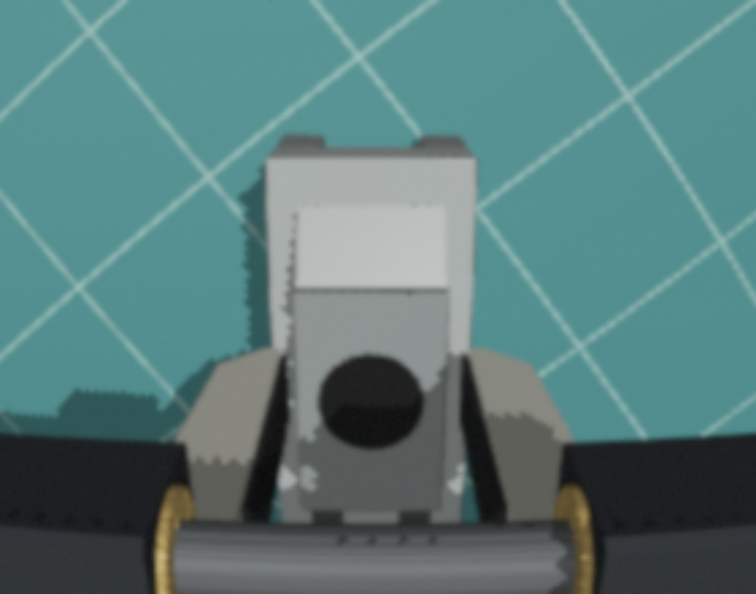

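The picture shows the hull gripped on both side walls near its middle, with the disc between the pads. I lift it next.

Call:
carry_out([
  [0,[0,0,-30],[0,0,0]],
  [0,[0,0,-90],[0,0,0]],
  [0,[0,0,-150],[0,0,0]],
  [0,[0,0,-170],[0,0,0]],
  [0,[0,0,-170],[0,0,0]],
])

```text
clock: 3.38
tool_pos: [0.5373, 0.1811, 0.2052]
tool_rot: [0.325, 0.946, 0.001, 0.001]
wrist_force: [-0.1, -0.6, -0.7]
finger_gap: 0.006
```

Run:
```python
from h import *
plan([.578,-.10,.205],81.3)
plan([.578,-.184,.205],81.3)
```

```text
clk 3.38 at [0.5373 0.1811 0.2052] F [-0.1 -0.6 -0.7] gap 0.006 -> shift [-2.048e+02 -1.967e+02  1.000e-01] turn [ 0.002  0.002 -0.51 ]
clk 3.38 at [0.5373 0.1811 0.2052] F [-0.1 -0.6 -0.7] gap 0.006 -> shift [-2.565e+02 -2.630e+02  1.000e-01] turn [ 0.002  0.002 -0.51 ]
```

The gap is now 0.006, so the hull was lost. I'll look.

Run:
```python
from h import *
im=bot.read_camera("wrist")[:,:,::-1];cv2.imwrite("pics/w3.png",im)
cv2.imwrite("pics/t3.png",cv2.resize(bot.read_camera("scene")[100:270,230:430,::-1],None,fx=3.5,fy=3.5))
```

```text
(no output)
```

View pics/w3.png

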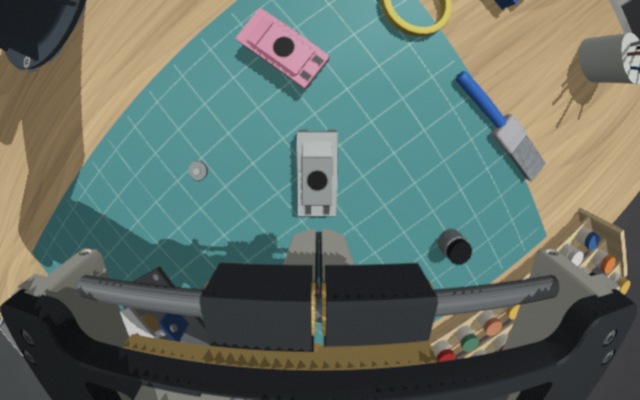

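View pics/t3.png

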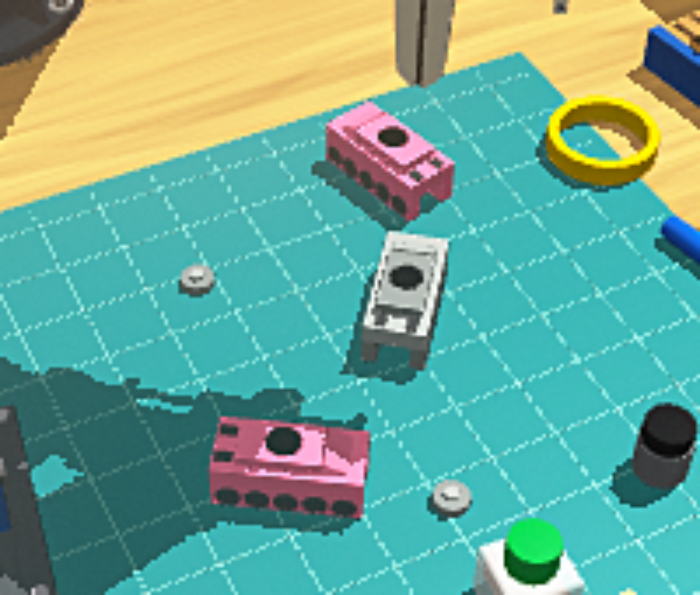

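Run:
```python
from h import *
print(bot.tips_ahead); m=bot.camera_model("wrist"); s=bot.get_state();print(s["clock"],s["finger_gap"],s["moment"])
t=s["tool_pos"]
R=Ro.from_quat(s["tool_rot"])
for a in(0,6,25,50):print(a,proj("wrist",[t+R.apply([0,0,a/1000])],m),proj("wrist",[t+R.apply([-.0075,0,a/1000])],m),proj("scene",[t+R.apply([0,0,a/1000])]))
def rect(x,y,z):return np.array([[x,y,z],[x,-y,z],[-x,-y,z],[-x,y,z]])/1000.
print(proj("wrist",T([.5364,.1817,-.6613],rect(50,23,36)),m))
im=cv2.imread("pics/w3.png");cv2.imwrite("pics/c5.png",cv2.resize(im[120:260,250:390],None,fx=4.2,fy=4.2))
```

```text
0.025
3.475 0.005248242741150948 [-0.00419839  0.02135488  0.02890313]
0 [[317.14578389 235.11961352]] [[317.16731509 245.77380352]] [[348.61617257 126.4047995 ]]
6 [[317.17106658 231.37926278]] [[317.19135945 241.80648822]] [[348.4883316  128.52364748]]
25 [[317.24316171 220.78022172]] [[317.26018684 230.52857215]] [[348.09064212 135.11498989]]
50 [[317.32274325 209.1926102 ]] [[317.336594   218.14131705]] [[347.58332857 143.52325161]]
[[337.80294    216.48961935]
 [299.25052986 216.51860162]
 [297.83551153 132.03932907]
 [339.07598439 132.00429796]]
```

View pics/c5.png

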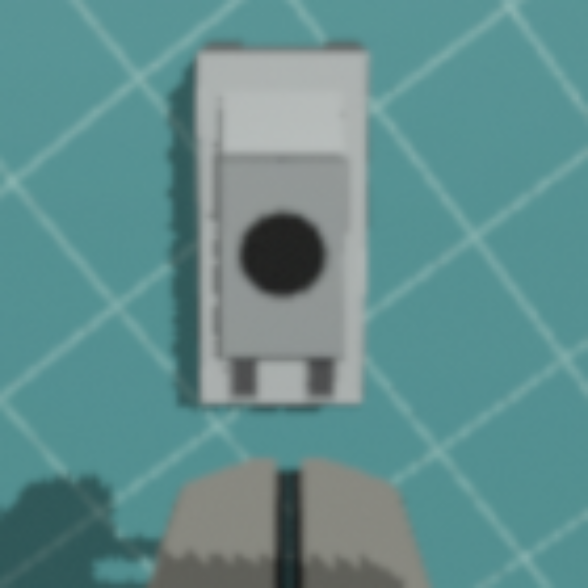

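Run:
```python
from h import *
s=bot.get_state();t=s["tool_pos"];R=Ro.from_quat(s["tool_rot"])
im=bot.read_camera("scene")[:,:,::-1].copy();c=cv2.resize(im[60:160,300:400],None,fx=6,fy=6,interpolation=cv2.INTER_CUBIC)
tp=bot.read_camera("top")[:,:,::-1].copy();
cv2.imwrite("pics/t4.png",cv2.resize(tp[160:290,210:340],None,fx=4.5,fy=4.5,interpolation=cv2.INTER_CUBIC))
for a in(-30,-15,0,25):
    u=((proj("scene",[t+R.apply([0,0,a/1000])])[0]-[300,60])*6).astype(int);cv2.circle(c,tuple(int(v) for v in u),4,(0,0,255),-1);cv2.putText(c,str(a),(int(u[0])+30,int(u[1])),0,.5,(0,0,255))
    print(a,proj("top",[t+R.apply([0,0,a/1000])]))
cv2.imwrite("pics/s4.png",c)
```

```text
-30 [[274.58792083 214.73860104]]
-15 [[275.26351159 215.6216901 ]]
0 [[275.92059149 216.48058295]]
25 [[276.97660963 217.86094236]]
```

View pics/s4.png

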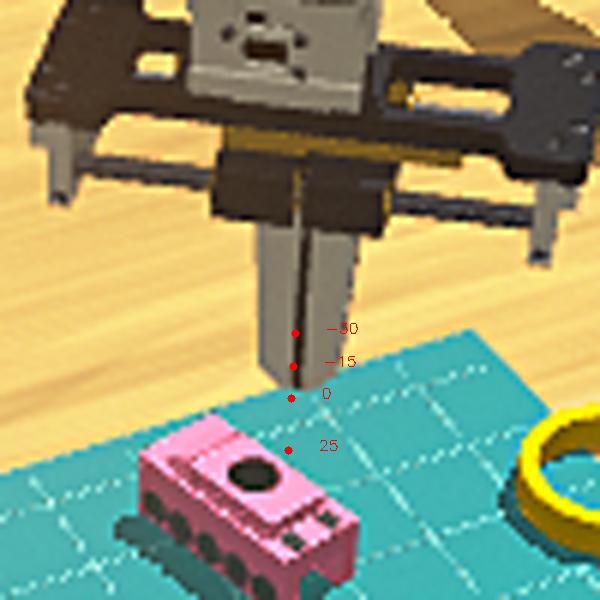

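The tips really end about 5 mm behind the reported TCP, as both the scene and wrist views show. So the first try only clipped the sloped roof. The hull is unmoved, and I'll retry about 24 mm lower.

Call:
carry_out([
  [1,[0,0,0],[0,0,0]],
  [1,[0,0,20],[0,0,0]],
  [1,[0,0,60],[0,0,0]],
  [1,[0,0,100],[0,0,0]],
  [1,[0,0,125],[0,0,0]],
])

```text
clock: 4.2
tool_pos: [0.5357, 0.1806, 0.0766]
tool_rot: [0.325, 0.946, -0.001, -0.001]
wrist_force: [1.0, 0.5, 0.7]
finger_gap: 0.494
```

Call:
carry_out([
  [1,[0,0,20],[0,0,0]],
  [1,[0,0,40],[0,0,0]],
  [1,[0,0,47],[0,0,0]],
  [1,[0,0,47],[0,0,0]],
  [1,[0,0,47],[0,0,0]],
])

```text
clock: 4.82
tool_pos: [0.5371, 0.181, 0.0326]
tool_rot: [0.325, 0.946, 0.0, 0.0]
wrist_force: [0.3, -0.3, 0.2]
finger_gap: 0.992
```

Run:
```python
from h import *
plan([.5364,.1817,.01],52.1)
im=bot.read_camera("scene")[:,:,::-1].copy();cv2.imwrite("pics/s5.png",cv2.resize(im[100:220,280:420],None,fx=5,fy=5,interpolation=cv2.INTER_CUBIC))
```

```text
clk 4.83 at [0.5371 0.181  0.0326] F [ 0.3 -0.3  0.2] gap 0.992 -> shift [ 1.   0.1 22.6] turn [ 0.001  0.001 -0.   ]
```

View pics/s5.png

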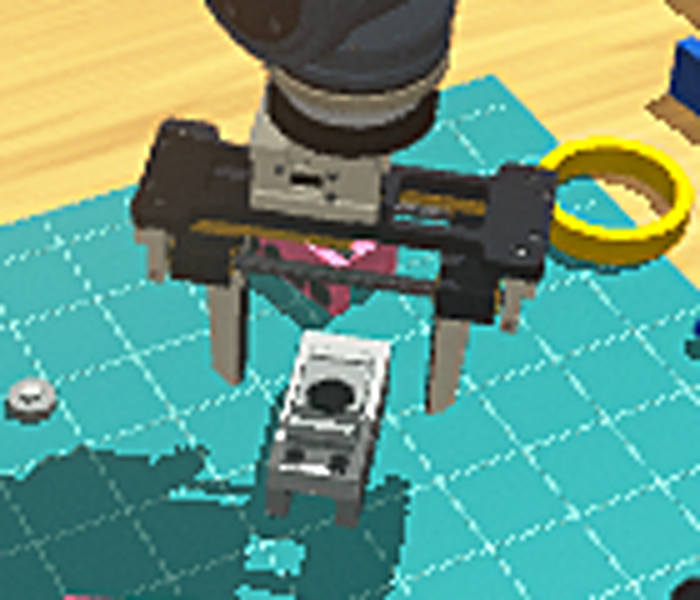

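The picture shows the open tips at about (235,380) and (440,410) in the crop, level with the hull's roof disc and not beside its side walls. I go down 22 mm more and close.

Call:
carry_out([
  [1,[0,0,8],[0,0,0]],
  [1,[0,0,15],[0,0,0]],
  [1,[0,0,22],[0,0,0]],
  [1,[0,0,22],[0,0,0]],
  [0,[0,0,22],[0,0,0]],
])

```text
clock: 5.5
tool_pos: [0.5368, 0.181, 0.01]
tool_rot: [0.325, 0.946, 0.0, 0.0]
wrist_force: [-0.1, -0.1, -0.0]
finger_gap: 0.935
```

Call:
carry_out([
  [0,[0,0,0],[0,0,0]],
  [0,[0,0,0],[0,0,0]],
  [0,[0,0,0],[0,0,0]],
  [0,[0,0,0],[0,0,0]],
  [0,[0,0,0],[0,0,0]],
])

```text
clock: 6.12
tool_pos: [0.5367, 0.1809, 0.01]
tool_rot: [0.325, 0.946, -0.0, -0.0]
wrist_force: [-0.1, -0.1, 0.2]
finger_gap: 0.489
```

Call:
carry_out([
  [0,[0,0,0],[0,0,0]],
  [0,[0,0,0],[0,0,0]],
  [0,[0,0,0],[0,0,0]],
])

```text
clock: 6.5
tool_pos: [0.5367, 0.1809, 0.01]
tool_rot: [0.325, 0.946, 0.0, 0.0]
wrist_force: [-0.4, -1.2, 2.3]
finger_gap: 0.493
```

The gap is 0.493, which is 46 mm and matches the hull's width. I lift it.

Call:
carry_out([
  [0,[0,0,-15],[0,0,0]],
  [0,[0,0,-60],[0,0,0]],
  [0,[0,0,-115],[0,0,0]],
  [0,[0,0,-150],[0,0,0]],
  [0,[0,0,-150],[0,0,0]],
])

```text
clock: 7.12
tool_pos: [0.538, 0.1813, 0.1634]
tool_rot: [0.325, 0.946, 0.002, 0.002]
wrist_force: [0.1, 0.0, -1.7]
finger_gap: 0.492
```

Run:
```python
from h import *
plan([.578,-.10,.16],81.3)
plan([.578,-.184,.16],81.3)
```

```text
clk 7.12 at [0.538  0.1813 0.1634] F [ 0.1  0.  -1.7] gap 0.492 -> shift [-204.4 -197.4    3.2] turn [ 0.003  0.005 -0.51 ]
clk 7.12 at [0.538  0.1813 0.1634] F [ 0.1  0.  -1.7] gap 0.492 -> shift [-256.  -263.6    3.1] turn [ 0.003  0.005 -0.51 ]
```

Call:
carry_out([
  [0,[-40,-40,0],[0,0,-0.1]],
  [0,[-80,-80,0],[0,0,-0.2]],
  [0,[-120,-115,0],[0,0,-0.3]],
  [0,[-160,-155,0],[0,0,-0.4]],
  [0,[-200,-190,0],[0,0,-0.51]],
])

```text
clock: 7.75
tool_pos: [0.577, -0.0937, 0.159]
tool_rot: [0.074, 0.997, 0.0, -0.001]
wrist_force: [0.5, 0.5, -0.8]
finger_gap: 0.489
```

Call:
carry_out([
  [0,[0,0,0],[0,0,0]],
  [0,[0,0,0],[0,0,0]],
])

```text
clock: 8.0
tool_pos: [0.5771, -0.0914, 0.1591]
tool_rot: [0.076, 0.997, 0.0, -0.001]
wrist_force: [0.6, 0.2, -0.2]
finger_gap: 0.494
```

Run:
```python
from h import *
m=bot.camera_model("wrist");plan([.578,-.184,.16],81.3)
im=bot.read_camera("wrist")[:,:,::-1];cv2.imwrite("pics/w6.png",im)
def rect(x,y,z):return np.array([[x,y,z],[x,-y,z],[-x,-y,z],[-x,y,z]])/1000.
for p in ([.5761,-.1859,-.1512],[.5793,-.1828,-.1647]):print(np.round(proj("wrist",T(p,np.r_[rect(30,8,110),rect(70,30,80)]),m)))
```

```text
clk 8.0 at [ 0.5771 -0.0914  0.1591] F [ 0.6  0.2 -0.2] gap 0.494 -> shift [-15.  -91.3  -1. ] turn [ 0.    -0.002 -0.001]
[[218. 256.]
 [201. 255.]
 [192. 189.]
 [210. 189.]
 [253. 279.]
 [197. 276.]
 [179. 137.]
 [242. 134.]]
[[222. 259.]
 [205. 258.]
 [196. 192.]
 [215. 192.]
 [256. 281.]
 [200. 278.]
 [183. 139.]
 [247. 138.]]
```

View pics/w6.png

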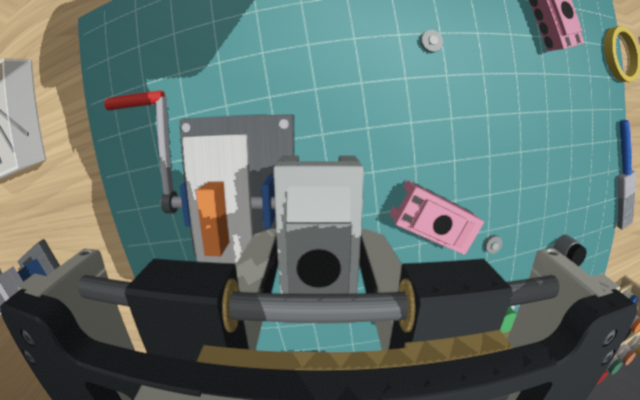

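The wrist view shows the rail at about (210,218), the plate left-back corner at (183,138), and the hull held straight between the fingers.

Run:
```python
import cv2
t=cv2.imread("pics/w6.png")
cv2.imwrite("pics/c7.png",cv2.resize(t[105:275,150:310],None,fx=3.5,fy=3.5,interpolation=cv2.INTER_CUBIC))
cv2.imwrite("pics/c8.png",cv2.resize(t[170:265,180:260],None,fx=6.3,fy=6.3,interpolation=cv2.INTER_CUBIC))
```

```text
(no output)
```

View pics/c7.png

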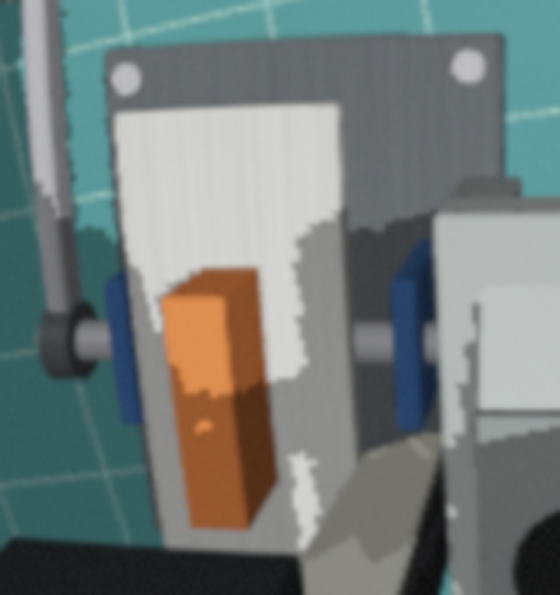

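View pics/c8.png

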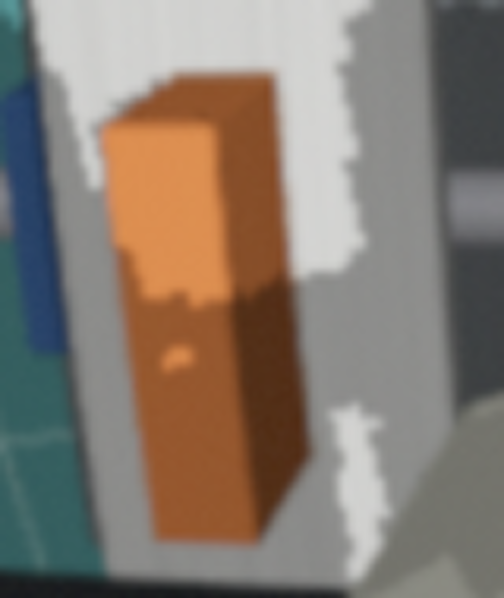

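Run:
```python
from h import *
m=bot.camera_model("wrist");s=bot.get_state();print(s["tool_pos"])
a=lambda l,ox,oy,k:(np.array(l)+.5)/k-.5+[ox,oy]
def rect(x,y,z):return np.array([[x,y,z],[x,-y,z],[-x,-y,z],[-x,y,z]])/1000.
ra=a([(262,542),(155,540),(103,125),(214,124)],180,170,6.3)
pa=a([(115,113),(338,104)],150,105,3.5)
r=fit([("wrist",rect(30,8,110),ra,m)],[.577,-.185,-.15])
p=fit([("wrist",rect(30,8,110),ra,m),("wrist",rect(70,30,80)[2:],pa,m)],[.577,-.185,-.15])
im=cv2.imread("pics/w6.png");cv2.imwrite("pics/c9.png",cv2.resize(im[145:300,260:375],None,fx=3.8,fy=3.8,interpolation=cv2.INTER_CUBIC))
z=s["tool_pos"][2]-.010+.036
def ray(px):pass
for px in([274,165.6],[362,165]):
    f=lambda q:proj("wrist",[[q[0],q[1],z]],m)[0]-px
    q=least_squares(f,[.53,-.1]).x
    print("corner rel tcp in tool",Ro.from_quat(s["tool_rot"]).inv().apply(np.r_[q,z]-s["tool_pos"])*1000)
```

```text
[ 0.57720464 -0.09093536  0.15934845]
[ 0.5769 -0.1822 -0.1572] res px [[0.1, 0.7], [-0.0, 0.2], [-0.4, -0.4], [0.3, -0.3]]
[ 0.5769 -0.1823 -0.1571] res px [[0.1, 0.8], [-0.0, 0.2], [-0.4, -0.4], [0.2, -0.2], [-0.2, -0.1], [0.1, -0.1]]
corner rel tcp in tool [ 49.26071941 -21.52676396 -25.93953269]
corner rel tcp in tool [ 49.53826311  23.08791485 -25.92578339]
```

View pics/c9.png

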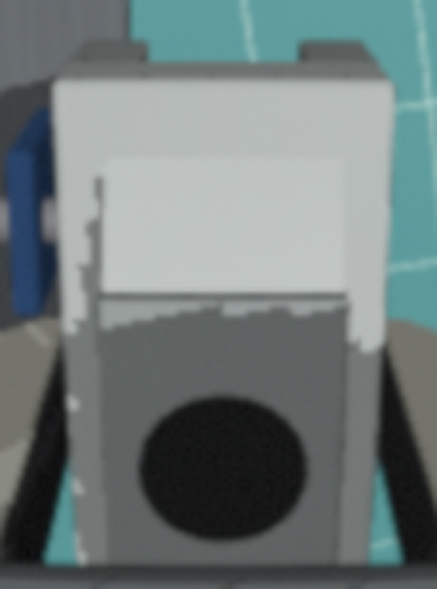

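Run:
```python
from h import *
plan([.577,-.183,.135],81.05)
```

```text
clk 8.05 at [ 0.5772 -0.0909  0.1593] F [ 0.   0.4 -0.4] gap 0.493 -> shift [-13.8 -91.   24.3] turn [ 0.    -0.001  0.004]
```

Call:
carry_out([
  [0,[-7,-45,0],[0,0,0.004]],
  [0,[-14,-91,0],[0,0,0.004]],
  [0,[-14,-91,10],[0,0,0.004]],
  [0,[-14,-91,24],[0,0,0.004]],
  [0,[-14,-91,24],[0,0,0.004]],
])

```text
clock: 8.68
tool_pos: [0.5771, -0.1821, 0.1344]
tool_rot: [0.077, 0.997, 0.001, -0.001]
wrist_force: [-0.4, -0.5, -1.9]
finger_gap: 0.491
```

Call:
carry_out([
  [0,[0,0,0],[0,0,0]],
  [0,[0,0,0],[0,0,0]],
])

```text
clock: 8.93
tool_pos: [0.5781, -0.1835, 0.1364]
tool_rot: [0.078, 0.997, -0.0, 0.0]
wrist_force: [0.7, -0.3, -1.6]
finger_gap: 0.493
```

Run:
```python
from h import *
plan([.577,-.183,.100],81.0)
im=bot.read_camera("scene")[:,:,::-1];cv2.imwrite("pics/s8.png",cv2.resize(im[150:290,130:270],None,fx=4.2,fy=4.2,interpolation=cv2.INTER_CUBIC))
im=bot.read_camera("wrist")[:,:,::-1];cv2.imwrite("pics/w8.png",cv2.resize(im[90:320,200:440],None,fx=2.6,fy=2.6,interpolation=cv2.INTER_CUBIC))
```

```text
clk 8.93 at [ 0.5781 -0.1835  0.1364] F [ 0.7 -0.3 -1.6] gap 0.493 -> shift [ 1.2  0.4 36.4] turn [-0.     0.001  0.002]
```

View pics/s8.png

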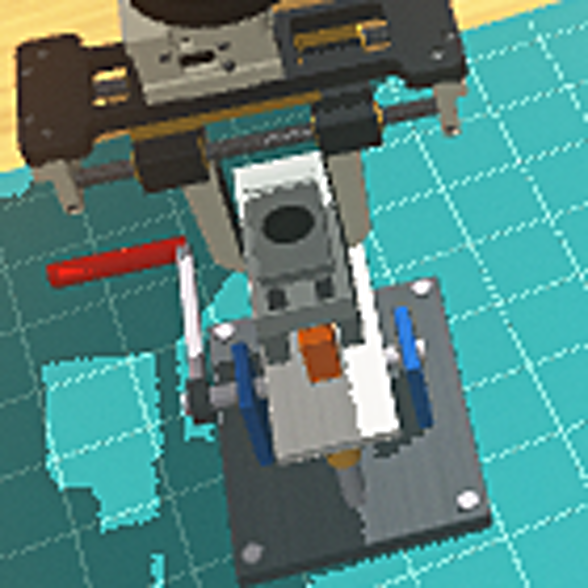

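View pics/w8.png

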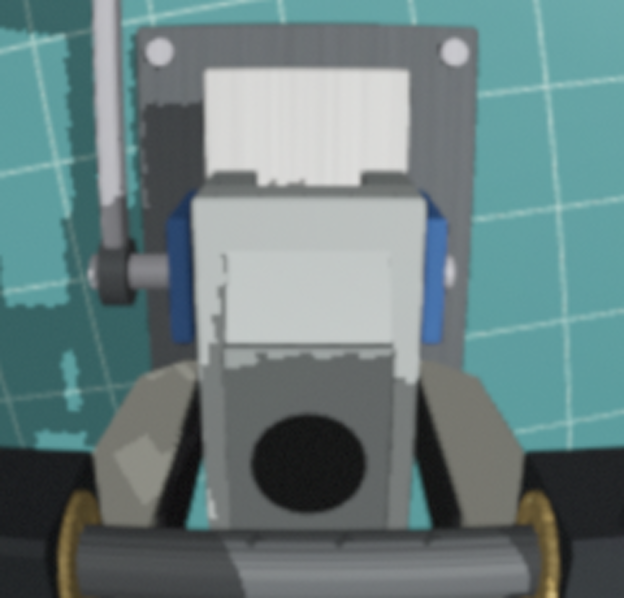

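The pictures show the hull (crop x 193–426) centred over the plate (205–409) to under 1 mm and straight. I lower it.

Call:
carry_out([
  [0,[1,0,8],[0,0,0]],
  [0,[1,0,16],[0,0,0]],
  [0,[1,0,24],[0,0,0]],
  [0,[1,0,30],[0,0,0]],
  [0,[1,0,32],[0,0,0]],
])

```text
clock: 9.65
tool_pos: [0.5766, -0.1837, 0.1034]
tool_rot: [0.078, 0.997, 0.0, -0.0]
wrist_force: [0.6, -0.8, -1.2]
finger_gap: 0.49
```

Call:
carry_out([
  [0,[0,0,1],[0,0,0]],
  [0,[0,0,2],[0,0,0]],
  [0,[0,0,3],[0,0,0]],
  [0,[0,0,3],[0,0,0]],
])

```text
clock: 10.15
tool_pos: [0.5768, -0.1838, 0.101]
tool_rot: [0.078, 0.997, -0.0, 0.0]
wrist_force: [0.1, -0.8, -1.4]
finger_gap: 0.488
```

Call:
carry_out([
  [0,[0,0,1],[0,0,0]],
  [0,[0,0,1.5],[0,0,0]],
  [0,[0,0,1.5],[0,0,0]],
  [0,[0,0,1.5],[0,0,0]],
])

```text
clock: 10.65
tool_pos: [0.5769, -0.1838, 0.0999]
tool_rot: [0.078, 0.997, -0.0, 0.0]
wrist_force: [-2.2, -0.2, 6.0]
finger_gap: 0.492
```

Run:
```python
from h import *
s=bot.get_state();print(s["wrist_force"],s["tool_pos"],s["moment"])
im=bot.read_camera("scene")[:,:,::-1];cv2.imwrite("pics/s9.png",cv2.resize(im[150:290,130:270],None,fx=4.2,fy=4.2,interpolation=cv2.INTER_CUBIC))
```

```text
[-2.21963914 -0.18866791  5.99687328] [ 0.57690281 -0.18381888  0.09990566] [ 0.17808015  0.45148901 -0.01781775]
```

View pics/s9.png

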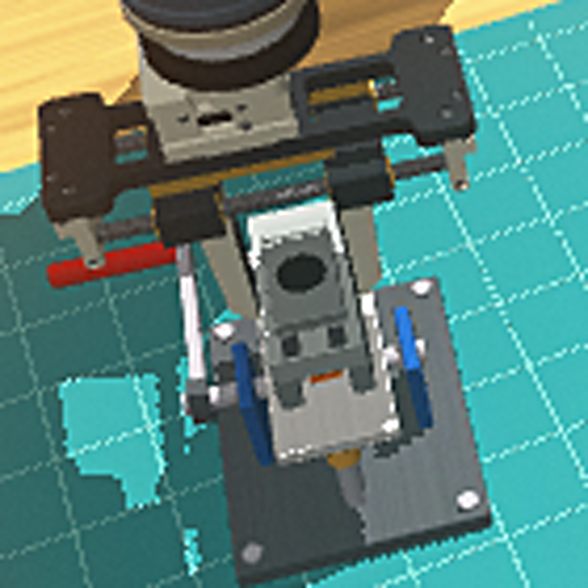

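It made contact at 6 N at the expected height, and the rail shows orange inside the channel in the picture. I release and retreat upwards.

Call:
carry_out([
  [0.8,[0,0,0],[0,0,0]],
  [0.8,[0,0,0],[0,0,0]],
  [0.8,[0,0,0],[0,0,0]],
  [0.8,[0,0,0],[0,0,0]],
  [0.8,[0,0,-5],[0,0,0]],
])

```text
clock: 11.32
tool_pos: [0.5766, -0.1837, 0.1044]
tool_rot: [0.078, 0.997, 0.0, -0.0]
wrist_force: [-0.3, 0.6, 0.3]
finger_gap: 0.801
```

Call:
carry_out([
  [0.8,[0,0,-20],[0,0,0]],
  [0.8,[0,0,-60],[0,0,0]],
  [0.8,[0,0,-110],[0,0,0]],
  [0.8,[0,0,-130],[0,0,0]],
  [0.8,[0,0,-130],[0,0,0]],
])

```text
clock: 11.95
tool_pos: [0.5774, -0.184, 0.2361]
tool_rot: [0.078, 0.997, -0.0, 0.002]
wrist_force: [-0.0, 0.6, -1.3]
finger_gap: 0.8
```

Run:
```python
from h import *
m=bot.camera_model("wrist")
im=bot.read_camera("wrist")[:,:,::-1];cv2.imwrite("pics/w10.png",im)
im=bot.read_camera("scene")[:,:,::-1];cv2.imwrite("pics/s10.png",cv2.resize(im[150:290,130:270],None,fx=4.2,fy=4.2,interpolation=cv2.INTER_CUBIC))
p=[.5769,-.1825,-.157];print(T(p,[[-.11,-.105,.05],[0,-.105,.16]]))
for y in (-.066,-.105,-.138):print(y,proj("wrist",T(p,[[-.11,y,.05]]),m),proj("scene",T(p,[[-.11,y,.05]])))
```

```text
[[ 0.45183555 -0.26900944  0.05      ]
 [ 0.56048264 -0.28620858  0.16      ]]
-0.066 [[262.23662416  79.63848679]] [[173.59874075 208.29404328]]
-0.105 [[230.26389873  81.43709994]] [[156.38141531 211.9798388 ]]
-0.138 [[204.57258765  83.48368847]] [[141.61932567 215.1400302 ]]
```

View pics/w10.png

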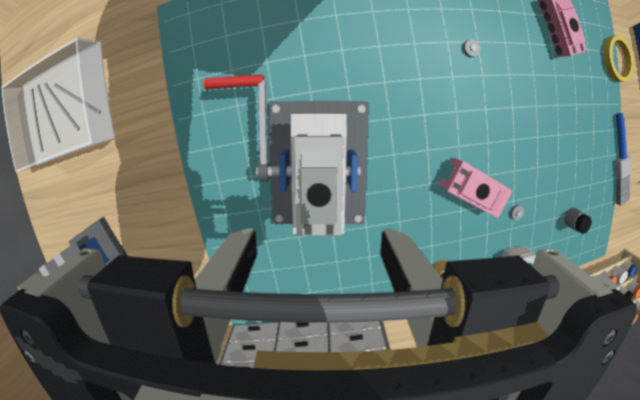

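View pics/s10.png

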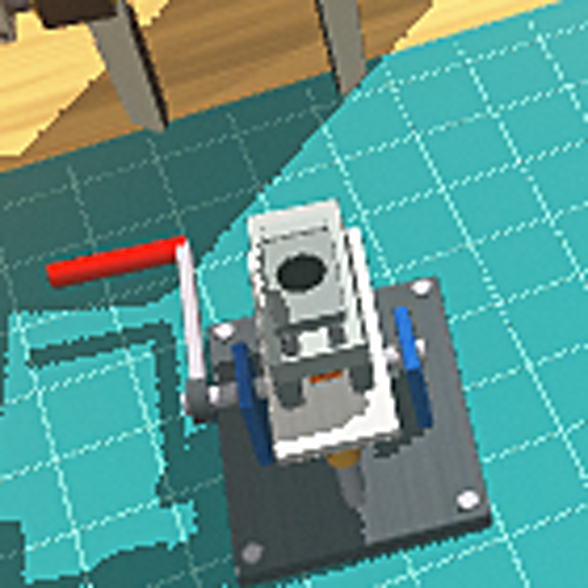

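The pictures show the hull riding on the rail, level and centred. The bar in the wrist view, (205,83)–(265,78), matches the prediction. I move over the bar and turn the tool a quarter turn.

Run:
```python
from h import *
p=[.5769,-.1825,-.157]
plan(T(p,[[-.11,-.106,.20]])[0],-9)
```

```text
clk 12.05 at [ 0.5764 -0.1836  0.2336] F [-0.3  0.  -0. ] gap 0.798 -> shift [ 109.8 -104.7   33.7] turn [-1.000e-03 -1.000e-03  1.572e+00]
```

Call:
carry_out([
  [0.7,[24,-24,5],[0,0,0.17]],
  [0.7,[50,-50,10],[0,0,0.35]],
  [0.7,[74,-70,10],[0,0,0.53]],
  [0.7,[92,-88,10],[0,0,0.71]],
  [0.7,[110,-105,10],[0,0,0.88]],
])

```text
clock: 12.68
tool_pos: [0.4505, -0.2706, 0.223]
tool_rot: [0.498, 0.867, 0.0, -0.001]
wrist_force: [0.2, 0.3, -0.3]
finger_gap: 0.701
```

Call:
carry_out([
  [0.7,[0,0,5],[0,0,0.17]],
  [0.7,[0,0,10],[0,0,0.35]],
  [0.7,[0,0,15],[0,0,0.53]],
  [0.7,[0,0,20],[0,0,0.69]],
  [0.7,[0,0,20],[0,0,0.69]],
])

```text
clock: 13.3
tool_pos: [0.4512, -0.27, 0.203]
tool_rot: [0.759, 0.651, -0.0, -0.001]
wrist_force: [-0.2, -0.0, 0.4]
finger_gap: 0.7
```

Run:
```python
from h import *
p=[.5769,-.1825,-.157]
m=bot.camera_model("wrist")
plan(T(p,[[-.11,-.106,.03]])[0],-9)
im=bot.read_camera("wrist")[:,:,::-1];cv2.imwrite("pics/w12.png",im)
for y in (-.066,-.105,-.138):print(y,proj("wrist",T(p,[[-.11,y,.05]]),m))
```

```text
clk 13.3 at [ 0.4512 -0.27    0.203 ] F [-0.2 -0.   0.4] gap 0.7 -> shift [-1.00e-01  9.00e-01  1.73e+02] turn [-0.002 -0.001  0.003]
-0.066 [[319.36593159 142.88349777]]
-0.105 [[319.24733467 178.07674376]]
-0.138 [[319.14584654 206.48551945]]
```

View pics/w12.png

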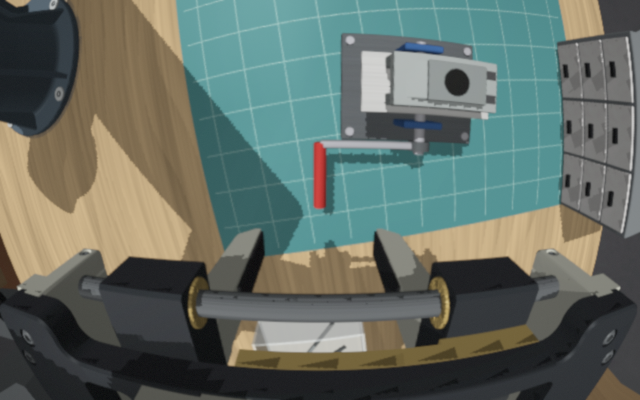

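The red bar is at x≈319, rows 143–208, exactly as predicted and midway between the fingers. I go down and grip.

Call:
carry_out([
  [0.7,[0,1,50],[0,0,0.003]],
  [0.7,[0,1,100],[0,0,0.003]],
  [0.7,[0,1,145],[0,0,0.003]],
  [0.7,[0,1,173],[0,0,0.003]],
  [0.7,[0,1,173],[0,0,0.003]],
])

```text
clock: 13.98
tool_pos: [0.4518, -0.2698, 0.0299]
tool_rot: [0.76, 0.65, -0.0, -0.002]
wrist_force: [-0.7, 0.6, 0.0]
finger_gap: 0.701
```

Call:
carry_out([
  [0,[0,0,0],[0,0,0]],
  [0,[0,0,0],[0,0,0]],
  [0,[0,0,0],[0,0,0]],
  [0,[0,0,0],[0,0,0]],
  [0,[0,0,0],[0,0,0]],
])

```text
clock: 14.6
tool_pos: [0.4529, -0.2706, 0.0317]
tool_rot: [0.761, 0.649, 0.0, 0.0]
wrist_force: [0.9, 0.2, 0.9]
finger_gap: 0.211
```

Call:
carry_out([
  [0,[0,0,0],[0,0,0]],
  [0,[0,0,0],[0,0,0]],
  [0,[0,0,0],[0,0,0]],
  [0,[0,0,0],[0,0,0]],
])

```text
clock: 15.1
tool_pos: [0.4521, -0.2704, 0.0313]
tool_rot: [0.761, 0.649, -0.0, -0.001]
wrist_force: [-5.3, -0.7, 2.4]
finger_gap: 0.14
```

Run:
```python
from h import *
p=[.5769,-.1825,-.157]
plan(T(p,[[-.11,-.106,.03]])[0],-9)
im=bot.read_camera("wrist")[:,:,::-1];cv2.imwrite("pics/w13.png",cv2.resize(im[60:320,200:440],None,fx=2.3,fy=2.3))
```

```text
clk 15.1 at [ 0.4521 -0.2704  0.0313] F [-5.3 -0.7  2.4] gap 0.14 -> shift [ 0.4 -0.5  1.3] turn [-0.002 -0.    -0.001]
```

View pics/w13.png

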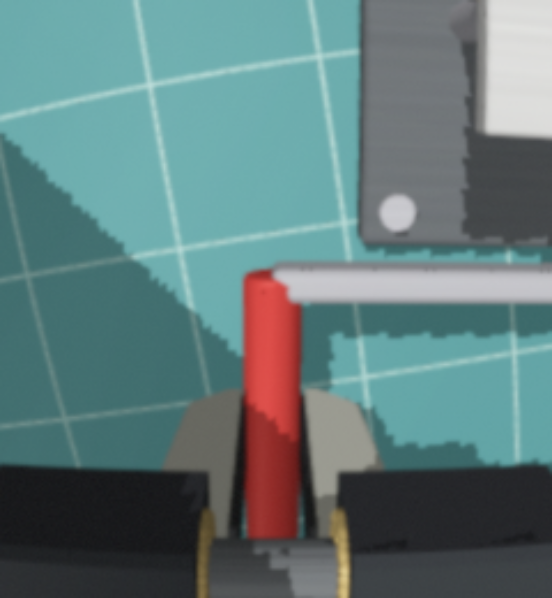

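The pads hold the bar (13–14 mm gap). I start the arc, where tool y is stand +x and tool -z is up.

Call:
carry_out([
  [0,[0,0.3,-8.6],[0,0,0]],
  [0,[0,1.4,-17.2],[0,0,0]],
  [0,[0,3.0,-25.7],[0,0,0]],
  [0,[0,5.4,-34.0],[0,0,0]],
  [0,[0,8.4,-42.1],[0,0,0]],
])

```text
clock: 15.78
tool_pos: [0.4594, -0.2715, 0.0736]
tool_rot: [0.761, 0.649, -0.001, -0.002]
wrist_force: [-10.6, -2.9, -2.7]
finger_gap: 0.142
```

Run:
```python
from h import *
plan([.4521,-.2704,.0313],-9);print(bot.get_state()["moment"])
im=bot.read_camera("scene")[:,:,::-1];cv2.imwrite("pics/s14.png",cv2.resize(im[130:290,120:280],None,fx=3.7,fy=3.7,interpolation=cv2.INTER_CUBIC))
for k in range(5):
    a=[np.radians(22.5*k+4.5*i) for i in range(6)]
    print([(round(110*(np.cos(a[0])-np.cos(b)),1),round(-110*(np.sin(b)-np.sin(a[0])),1)) for b in a[1:]])
```

```text
clk 15.78 at [ 0.4594 -0.2715  0.0736] F [-10.6  -2.9  -2.7] gap 0.142 -> shift [-0.1 -7.2 42.4] turn [-0.004 -0.001 -0.001]
[-0.55533838  2.15487489  0.09842602]
[(np.float64(0.3), np.float64(-8.6)), (np.float64(1.4), np.float64(-17.2)), (np.float64(3.0), np.float64(-25.7)), (np.float64(5.4), np.float64(-34.0)), (np.float64(8.4), np.float64(-42.1))]
[(np.float64(3.6), np.float64(-7.8)), (np.float64(7.8), np.float64(-15.4)), (np.float64(12.6), np.float64(-22.6)), (np.float64(18.0), np.float64(-29.3)), (np.float64(23.8), np.float64(-35.7))]
[(np.float64(6.3), np.float64(-5.9)), (np.float64(13.1), np.float64(-11.2)), (np.float64(20.3), np.float64(-16.0)), (np.float64(27.8), np.float64(-20.2)), (np.float64(35.7), np.float64(-23.8))]
[(np.float64(8.1), np.float64(-3.0)), (np.float64(16.4), np.float64(-5.3)), (np.float64(24.9), np.float64(-7.0)), (np.float64(33.5), np.float64(-8.0)), (np.float64(42.1), np.float64(-8.4))]
[(np.float64(8.6), np.float64(0.3)), (np.float64(17.2), np.float64(1.4)), (np.float64(25.7), np.float64(3.0)), (np.float64(34.0), np.float64(5.4)), (np.float64(42.1), np.float64(8.4))]
```

View pics/s14.png

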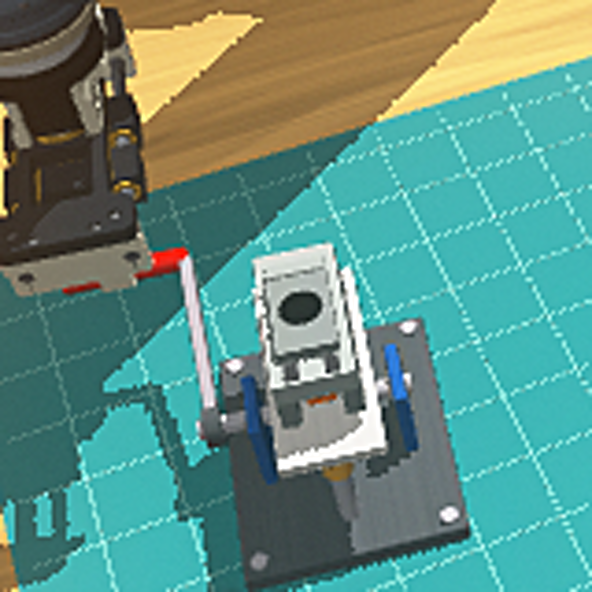

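The lever follows, and the hull stays seated. There is a small radial force of about 11 N, so I trim 1 mm off y.

Call:
carry_out([
  [0,[0,2.6,-7.8],[0,0,0]],
  [0,[0,6.8,-15.4],[0,0,0]],
  [0,[0,11.6,-22.6],[0,0,0]],
  [0,[0,17.0,-29.3],[0,0,0]],
  [0,[0,22.8,-35.7],[0,0,0]],
])

```text
clock: 16.45
tool_pos: [0.4802, -0.2749, 0.1097]
tool_rot: [0.76, 0.649, -0.002, -0.004]
wrist_force: [-24.3, -0.4, 12.8]
finger_gap: 0.141
```

Call:
carry_out([
  [0,[0,6.3,-5.9],[0,0,0]],
  [0,[0,13.1,-11.2],[0,0,0]],
  [0,[0,20.3,-16.0],[0,0,0]],
  [0,[0,27.8,-20.2],[0,0,0]],
  [0,[0,35.7,-23.8],[0,0,0]],
])

```text
clock: 17.08
tool_pos: [0.5167, -0.2813, 0.1381]
tool_rot: [0.761, 0.649, -0.002, -0.001]
wrist_force: [-29.6, 7.5, 52.2]
finger_gap: 0.124
```

Run:
```python
from h import *
sh,_=plan([.4521,-.2704,.0313],-9);print(bot.get_state()["moment"], "angle", np.degrees(np.arctan2(sh[2]/110,1+sh[1]/110)))
im=bot.read_camera("scene")[:,:,::-1];cv2.imwrite("pics/s15.png",cv2.resize(im[120:280,120:280],None,fx=3.7,fy=3.7,interpolation=cv2.INTER_CUBIC))
```

```text
clk 17.07 at [ 0.5167 -0.2813  0.1381] F [-29.6   7.5  52.2] gap 0.124 -> shift [  0.7 -65.  107. ] turn [-0.004  0.001 -0.001]
[ 1.54018537e+00  6.09113860e+00 -5.09098201e-03] angle 67.20349802024465
```

View pics/s15.png

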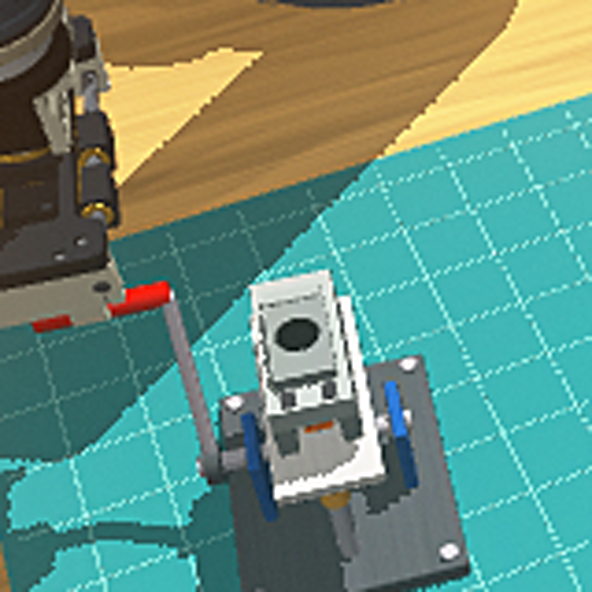

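Run:
```python
from h import *
p=[.5769,-.1825,-.157]
for th in (0,22,30,40,50,60,67,80,90):
    a=np.radians(th);P=T(p,[[-.11*np.cos(a),-.066,.05+.11*np.sin(a)],[-.11*np.cos(a),-.138,.05+.11*np.sin(a)]])
    print(th,((proj("scene",P)-[120,120])*3.7).round(0).tolist(),proj("top",P).round(0).tolist())
cv2.imwrite("pics/t15.png",cv2.resize(bot.read_camera("top")[150:310,380:540,::-1],None,fx=3.7,fy=3.7,interpolation=cv2.INTER_CUBIC))
im=bot.read_camera("wrist")[:,:,::-1];cv2.imwrite("pics/w15.png",im)
```

```text
0 [[198.0, 327.0], [80.0, 352.0]] [[438.0, 257.0], [465.0, 262.0]]
22 [[183.0, 291.0], [61.0, 317.0]] [[442.0, 253.0], [470.0, 258.0]]
30 [[179.0, 283.0], [54.0, 309.0]] [[444.0, 250.0], [472.0, 255.0]]
40 [[174.0, 278.0], [47.0, 305.0]] [[446.0, 245.0], [475.0, 250.0]]
50 [[170.0, 279.0], [40.0, 306.0]] [[448.0, 239.0], [477.0, 245.0]]
60 [[167.0, 285.0], [35.0, 312.0]] [[450.0, 233.0], [480.0, 238.0]]
67 [[166.0, 293.0], [32.0, 321.0]] [[452.0, 228.0], [481.0, 233.0]]
80 [[165.0, 315.0], [28.0, 344.0]] [[454.0, 218.0], [483.0, 223.0]]
90 [[167.0, 338.0], [28.0, 368.0]] [[455.0, 210.0], [484.0, 215.0]]
```

View pics/t15.png

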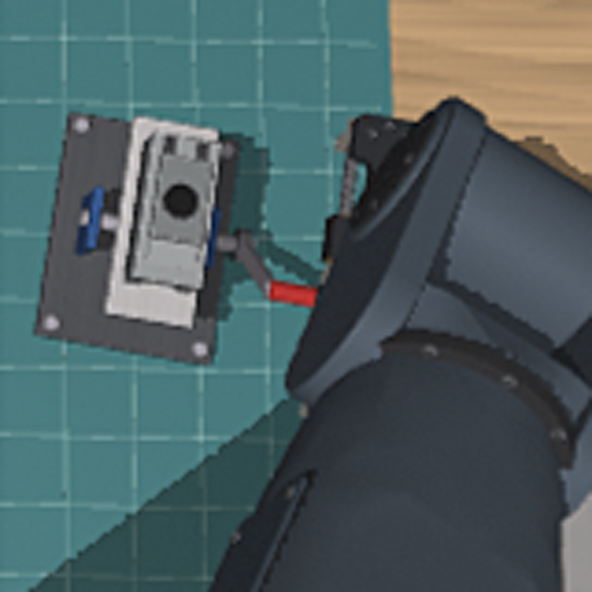

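View pics/w15.png

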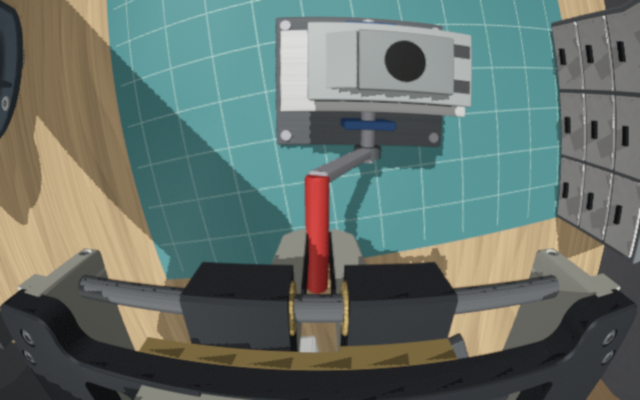

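The lever is at about 67°, as all three views agree, and the hull is seated. But the bar is rolling up in the pads and loading the arm with about 60 N radially. I ease that by following upwards before going on.

Call:
carry_out([
  [0,[0,-0.5,-2],[0,0,0]],
  [0,[0,-1,-4],[0,0,0]],
  [0,[0,-1,-4],[0,0,0]],
])

```text
clock: 17.6
tool_pos: [0.5175, -0.281, 0.1396]
tool_rot: [0.761, 0.649, -0.0, 0.0]
wrist_force: [-11.7, 3.4, 18.6]
finger_gap: 0.122
```

Call:
carry_out([
  [0,[0,8,-4],[0,0,0]],
  [0,[0,16,-7],[0,0,0]],
  [0,[0,24,-9],[0,0,0]],
  [0,[0,31,-10],[0,0,0]],
  [0,[0,37,-10.5],[0,0,0]],
])

```text
clock: 18.23
tool_pos: [0.5557, -0.287, 0.1505]
tool_rot: [0.761, 0.649, 0.001, 0.002]
wrist_force: [-3.4, 2.0, 15.8]
finger_gap: 0.091
```

Call:
carry_out([
  [0,[0,2,-0.5],[0,0,0]],
  [0,[0,4,-1],[0,0,0]],
  [0,[0,4,-1],[0,0,0]],
  [0,[0,4,-1],[0,0,0]],
])

```text
clock: 18.73
tool_pos: [0.5594, -0.2876, 0.1509]
tool_rot: [0.761, 0.649, 0.001, 0.001]
wrist_force: [-2.5, 1.7, 9.3]
finger_gap: 0.081
```

Run:
```python
from h import *
s=bot.get_state();p=[.5769,-.1825,-.157]
c,q=np.cos(p[2]),np.sin(p[2]);d=s["tool_pos"][:2]-p[:2];print("tcp in stand",(c*d[0]+q*d[1])*1000,(-q*d[0]+c*d[1])*1000,s["tool_pos"][2],s["wrist_force"],s["finger_gap"])
plan([.4521,-.2704,.0313],-9)
m=bot.camera_model("wrist");im=bot.read_camera("wrist")[:,:,::-1];cv2.imwrite("pics/w17.png",im)
cv2.imwrite("pics/w17c.png",cv2.resize(im[40:300,220:480],None,fx=2.3,fy=2.3,interpolation=cv2.INTER_CUBIC))
cv2.imwrite("pics/s17.png",cv2.resize(bot.read_camera("scene")[120:280,120:280,::-1],None,fx=3.7,fy=3.7,interpolation=cv2.INTER_CUBIC))
cv2.imwrite("pics/t17.png",cv2.resize(bot.read_camera("top")[150:310,380:540,::-1],None,fx=3.7,fy=3.7,interpolation=cv2.INTER_CUBIC))
for th in (80,85,90,95):
    a=np.radians(th);P=T(p,[[-.11*np.cos(a),-.066,.05+.11*np.sin(a)],[0,-.066,.05]])
    print(th,"scene",((proj("scene",P)-[120,120])*3.7).round(0).tolist(),"wrist",((proj("wrist",P,m)-[220,40])*2.3).round(0).tolist(),"top",((proj("top",P)-[380,150])*3.7).round(0).tolist())
```

```text
tcp in stand -0.8260357529736896 -106.53798499070851 0.15094986649057293 [-2.50366313  1.72778656  9.28407419] 0.08083763692415195
clk 18.73 at [ 0.5594 -0.2876  0.1509] F [-2.5  1.7  9.3] gap 0.081 -> shift [   0.2 -109.1  119.3] turn [ 0.003  0.001 -0.001]
80 scene [[165.0, 315.0], [214.0, 461.0]] wrist [[153.0, 312.0], [228.0, 251.0]] top [[273.0, 250.0], [235.0, 243.0]]
85 scene [[166.0, 326.0], [214.0, 461.0]] wrist [[191.0, 313.0], [228.0, 251.0]] top [[275.0, 236.0], [235.0, 243.0]]
90 scene [[167.0, 338.0], [214.0, 461.0]] wrist [[230.0, 313.0], [228.0, 251.0]] top [[277.0, 221.0], [235.0, 243.0]]
95 scene [[168.0, 351.0], [214.0, 461.0]] wrist [[269.0, 313.0], [228.0, 251.0]] top [[279.0, 207.0], [235.0, 243.0]]
```

View pics/w17c.png

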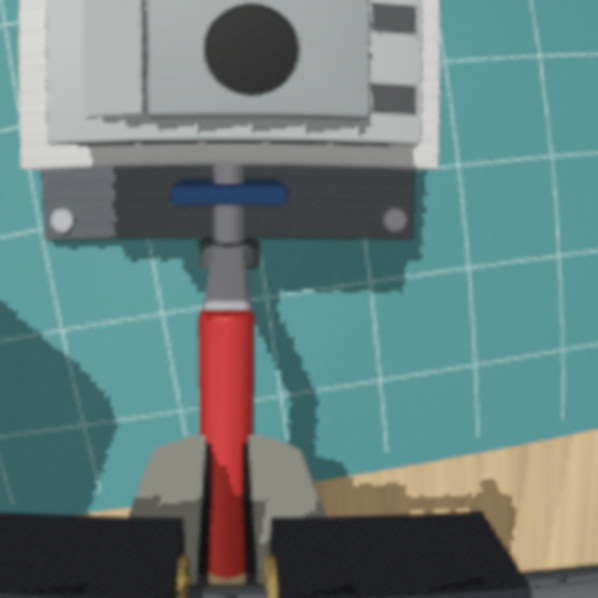

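View pics/s17.png

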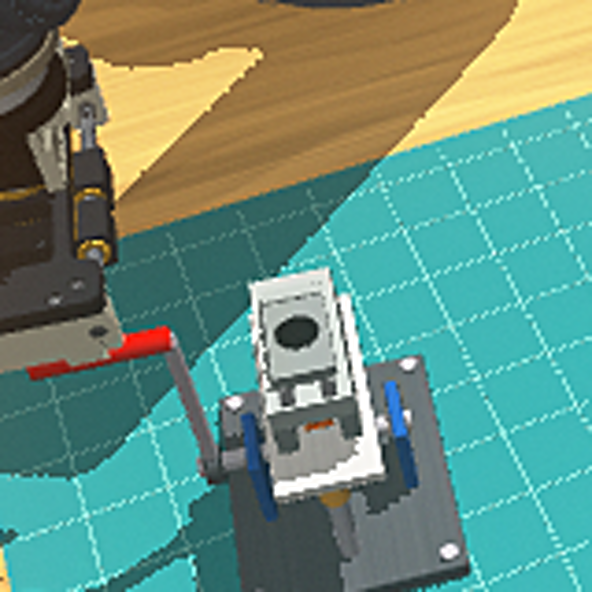

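View pics/t17.png

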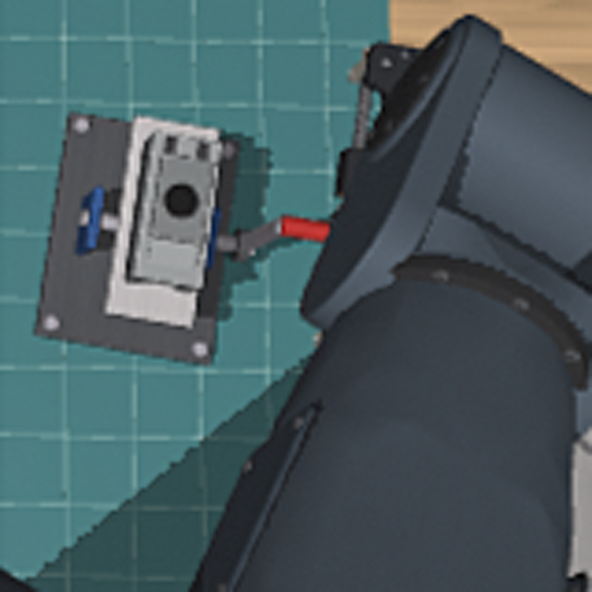

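The lever measures about 89.6° in the wrist view: the bar's inner end is at (227,312) in the crop and the prediction for 90° is (230,313). But the gap has shrunk to 7.5 mm, so the tips now only pinch the top of the bar. I'll regrip deeper while keeping the -x finger behind the bar.

Call:
carry_out([
  [0.25,[0,2,3],[0,0,0]],
  [0.25,[0,4,11],[0,0,0]],
  [0.25,[0,4.5,20],[0,0,0]],
  [0.25,[0,4.5,24],[0,0,0]],
  [0.25,[0,4.5,24],[0,0,0]],
])

```text
clock: 19.5
tool_pos: [0.5624, -0.2878, 0.1238]
tool_rot: [0.761, 0.649, -0.0, -0.001]
wrist_force: [-3.6, 0.5, -2.0]
finger_gap: 0.249
```

Run:
```python
from h import *
s=bot.get_state();p=[.5769,-.1825,-.157]
c,q=np.cos(p[2]),np.sin(p[2]);d=s["tool_pos"][:2]-p[:2];print("tcp in stand",(c*d[0]+q*d[1])*1000,(-q*d[0]+c*d[1])*1000,s["tool_pos"][2],s["wrist_force"],s["finger_gap"])
m=bot.camera_model("wrist");im=bot.read_camera("wrist")[:,:,::-1]
cv2.imwrite("pics/w18c.png",cv2.resize(im[40:300,220:480],None,fx=2.3,fy=2.3,interpolation=cv2.INTER_CUBIC))
for th in (80,85,90,95):
    a=np.radians(th);P=T(p,[[-.11*np.cos(a),-.066,.05+.11*np.sin(a)],[0,-.066,.05]])
    print(th,"wrist",((proj("wrist",P,m)-[220,40])*2.3).round(0).tolist())
```

```text
tcp in stand 2.163991125781821 -106.29150966165551 0.12381517603639325 [-3.56758042  0.47874119 -1.9862029 ] 0.24875825900991555
80 wrist [[126.0, 342.0], [221.0, 262.0]]
85 wrist [[171.0, 343.0], [221.0, 262.0]]
90 wrist [[216.0, 344.0], [221.0, 262.0]]
95 wrist [[262.0, 343.0], [221.0, 262.0]]
```

View pics/w18c.png

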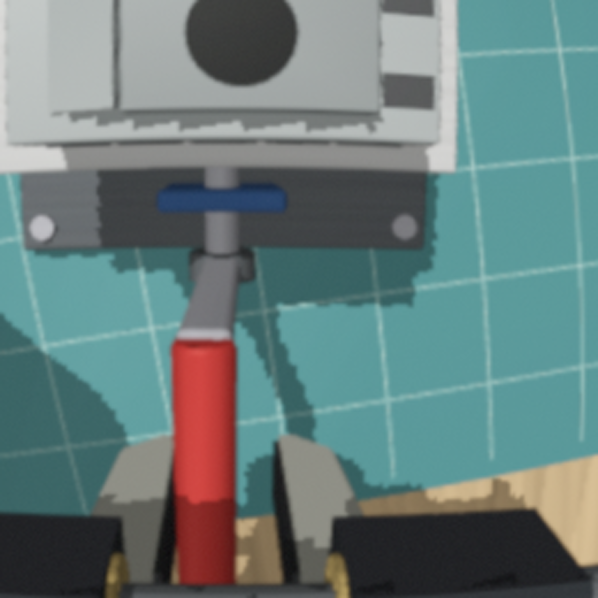

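The deep regrip position is good: the bar rests on the -x finger at about 89°. I close and centre it.

Call:
carry_out([
  [0,[0,-0.5,0],[0,0,0]],
  [0,[0,-2,0],[0,0,0]],
  [0,[0,-2,0],[0,0,0]],
  [0,[0,-2,0],[0,0,0]],
  [0,[0,-2,0],[0,0,0]],
])

```text
clock: 20.18
tool_pos: [0.5608, -0.2876, 0.1244]
tool_rot: [0.761, 0.649, 0.0, -0.0]
wrist_force: [-2.9, 2.5, -6.1]
finger_gap: 0.14
```

Run:
```python
from h import *
s=bot.get_state();p=[.5769,-.1825,-.157]
c,q=np.cos(p[2]),np.sin(p[2]);d=s["tool_pos"][:2]-p[:2];print("tcp in stand",(c*d[0]+q*d[1])*1000,(-q*d[0]+c*d[1])*1000,s["tool_pos"][2],s["wrist_force"],s["finger_gap"])
m=bot.camera_model("wrist");im=bot.read_camera("wrist")[:,:,::-1]
cv2.imwrite("pics/w19c.png",cv2.resize(im[40:300,220:480],None,fx=2.3,fy=2.3,interpolation=cv2.INTER_CUBIC))
cv2.imwrite("pics/s19.png",cv2.resize(bot.read_camera("scene")[140:280,120:260,::-1],None,fx=4.2,fy=4.2,interpolation=cv2.INTER_CUBIC))
cv2.imwrite("pics/t19.png",bot.read_camera("top")[:,:,::-1])
for th in (85,90,95):
    a=np.radians(th);P=T(p,[[-.11*np.cos(a),-.066,.05+.11*np.sin(a)],[0,-.066,.05]])
    print(th,"wrist",((proj("wrist",P,m)-[220,40])*2.3).round(0).tolist())
```

```text
tcp in stand 0.5071026126879686 -106.3399713519408 0.12436721149994948 [-2.94501891  2.50423987 -6.12304835] 0.13964392748923488
85 wrist [[179.0, 342.0], [225.0, 262.0]]
90 wrist [[224.0, 343.0], [225.0, 262.0]]
95 wrist [[270.0, 342.0], [225.0, 262.0]]
```

View pics/w19c.png

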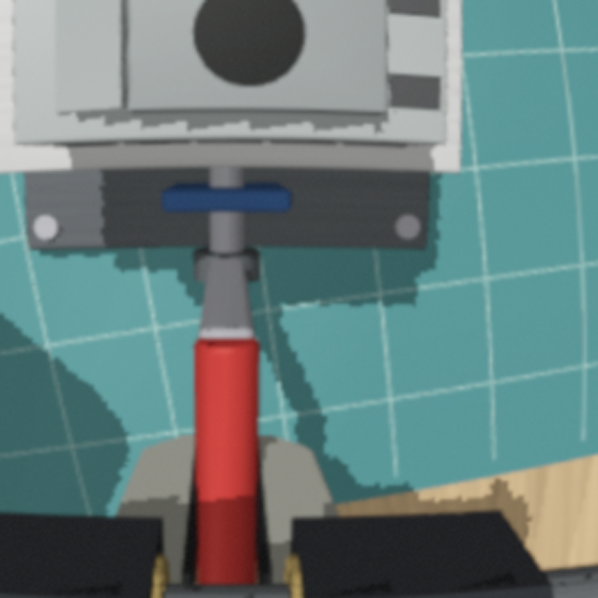

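View pics/s19.png

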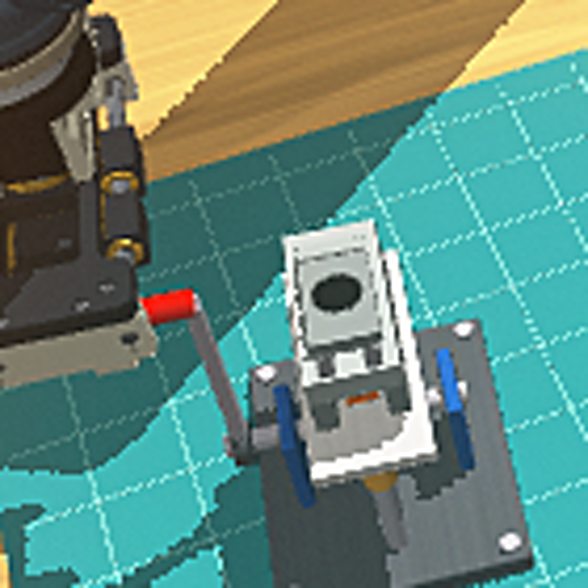

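View pics/t19.png

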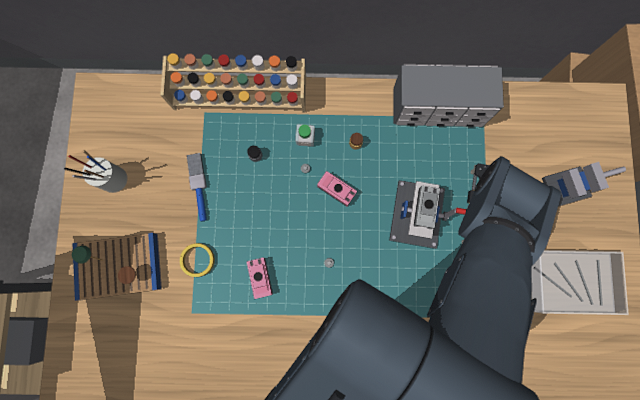

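The lever reads about 90.3°, with the bar's inner end at (226,341) in the crop. The gap of 0.14 is about the full bar diameter, the hull is seated, and the bystanders are where they were. I hold briefly to check stability, then hand in.

Call:
carry_out([
  [0,[0,0,0],[0,0,0]],
  [0,[0,0,0],[0,0,0]],
  [0,[0,0,0],[0,0,0]],
  [0,[0,0,0],[0,0,0]],
  [0,[0,0,0],[0,0,0]],
])

```text
clock: 20.95
tool_pos: [0.5608, -0.2876, 0.1244]
tool_rot: [0.761, 0.649, 0.0, -0.0]
wrist_force: [-1.7, 5.0, -8.3]
finger_gap: 0.144
```

Run:
```python
from h import *
s=bot.get_state();print(s["tool_pos"],s["finger_gap"],s["wrist_force"],s["clock"])
if abs(s["finger_gap"]-.14)<.01: print(bot.job_done())
```

```text
[ 0.56078407 -0.28762959  0.12441219] 0.1443161931597635 [-1.72692746  5.03105963 -8.30518953] 20.95
the job is handed in; nothing more can be done
None
```

The grey hull is seated astride the middle of the orange rail and released, and the cam lever is held straight up by its red handle. I handed the job in at 21 s of the 54 s allowed.

**Last checks:**
- **Lever:** it stood at about 90.3° in the wrist view.
- **Grip:** the handle was held across its full diameter, and the arm's pose and gap stayed steady over a 0.6 s hold. The wrist force was about 10 N at hand-in.
- **Hull:** it was upright on the rail and clear of the robot.
- **Bystanders:** in the last top view they looked unmoved.

**What went wrong or disagreed:**
- **First grasp:** it failed because the fingertips end about 5 mm behind the reported TCP, not 25 mm ahead as stated. The fingers closed on the roof and slipped off. The hull did not move, and a grasp about 24 mm lower held it.
- **Handle slip:** while I swung the lever, the handle rolled in the pads until the tips only pinched its top. The wrist force reached about 60 N there, below the 120 N limit. I regripped deeper with one finger kept behind the bar, and the lever dipped only about 1°.
- **Cameras:** the top camera disagreed with the scene and wrist cameras by about 3 to 5 mm, so I relied on the wrist camera.

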